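# Start the flange nut on the soap press

## Task

Take the lilac flange nut from the cork mat, set it flange down on the stud of the soap press and start it by feel: its thread seldom catches if you turn it clockwise at once, so back it off anticlockwise until it drops in, then screw it clockwise until its flange sits flat on the press plate. Never force the nut; let go of it there, and leave the other goods on the table where they are.

Things in the scene. Friction and masses are not known exactly. Their poses are not given: they have to be found in the camera images.
- nut: Loose lilac plastic hex flange nut, 0.12 kg, flange down on the cork mat. Origin: centre of its underside; z up along the bore. Hex 46 mm across flats, its top 34 mm above the underside; the flats look along the x axis and every 60 degrees from it. Round flange 62 mm in diameter, lowest 6 mm. Bore 33 mm wide, open through.
- lugs (a point): Point on the nut's axis at the middle height of its thread lugs, 6 mm above its underside; axes as the nut. Three pale sloping lugs stand inward at 0, 120 and 240 degrees from x, each 5 mm wide (20 degrees), 4 mm high, ending 11.5 mm from the axis; their lowest corners are 3 mm above the underside.
- press: Soap press, bolted down: beech base 150 mm (x) by 210 mm (y), 18 mm high, two bars of soap on it and over them a fixed wooden plate 110 by 200 mm, its top 56 mm above the table; four brass pins at (+-46, +-92) mm stand 4 mm proud of the plate. Origin: centre of the base's underside, z up. The steel stud stands upright in the middle of the plate.
- seat (a point): Point on the stud's axis at the plate's top, 56 mm above the table; axes as the press. With the nut dropped into the thread its underside is 5 to 8 mm above this; from there clockwise turning takes it under the crown and down 4.3 mm per radian (right-hand, lead 27 mm, 2 mm axial play); after 75 to 125 degrees the flange is on the plate, and it binds soon after.
- crown (a point): Point on the stud's axis 17.7 mm above the plate, level with the flat top of its thread (30 mm across, three starts, 1.5 mm radial play). Three gaps of 40 degrees, 120 apart, let the lugs in; their direction differs each time and is not given. With the lugs on the crown the nut's underside is 14 to 15 mm above the plate (17 to 18 if they lie on the 3 mm teeth).
- nose (a point): Tip of the fixed steel stud, 30 mm above the plate: 20 mm core, tapering over the top 10 mm to 12 mm. Atop the crown a 3 mm tooth at each piece's clockwise end blocks clockwise turning. Backed off anticlockwise (from above) by at most 105 degrees the lugs come over the gaps and the nut, lightly pressed, drops 7 to 9 mm; the gap's far side then stops more anticlockwise turning.
- mat: Round cork mat fixed to the table, 110 mm in diameter, 5 mm thick; origin at the centre of its underside.
- pump_bottle: White pump bottle with yellow label, 55 mm in diameter, 160 mm high, bystander; origin under its centre.
- jar_violet: Violet cream jar with white lid, 62 mm in diameter, 48 mm high, bystander; origin under its centre.
- jar_amber: Amber cream jar with black lid, 62 mm in diameter, 48 mm high, bystander; origin under its centre.
- soap_bar: Pink soap bar 75 x 50 x 25 mm, bystander; origin under its centre.
- pen_cup: Clear cup with pens, 66 mm in diameter, 105 mm high with the pens, bystander; origin under its centre.
- soap_dish: Beech slatted soap dish 100 x 85 mm with a violet soap on it, 40 mm high, bystander; origin under its centre.
Mind the look-alikes: they are no part of the job. Several things look just like the nut: the one meant starts farthest to the robot's left.

How it is judged:
By the outcome, as a careful person would: the job done as asked, in the order asked, and still so for the second after the job is handed in, with the robot touching nothing.
It also fails if it takes over 72 s, if anything falls off the work surface, if the arm or the gripper's body presses on something with over 40 N, if the wrist force passes 120 N, or if a joint passes its speed limit or range.

## Robot

A 6-joint arm with a two-finger parallel gripper is mounted at the origin on the work surface. World frame = base frame: x ahead of the robot, y to its left, z up, the work surface at z = 0. Lengths are in m, angles in rad, forces in N, time in s.
With the tool pointing down it reaches from about 0.25 to 0.8 m from the base axis. Payload 8.5 kg.
Tool frame: the origin (TCP) lies on the centre line of the jaws, within the pads' length; the fingertips stand 8 mm ahead of it and the grasp point (between the pads) lies 11 mm behind it; z points along the fingers, y is the line along which they close (so a half turn about z gives the same grasp; the last joint's range is limited). The gripper opens to 85 mm and grips with 20 to 120 N. Pads are 22 mm wide; open, the fingers measure 114 mm over their backs; the gripper's body (76 mm by 85 mm) begins 54 mm behind the grasp point. The pads swing forward as they close: fully open they stand 13 mm farther back than shut.
Start: joints at [1.282, 0.238, -0.013, 1.319, 0, 1.571], TCP at [0.15, 0.503, 0.239] pointing down, gripper open.
Joint ranges: [-2.66, 2.66], [-1.03, 1.9], [-1.14, 1.46], [-1.82, 2.27], [-1.45, 1.34], [-3.14, 3.14]. Speed limits (rad/s): [2.22, 2.22, 2.79, 3.14, 3.14, 3.14].

## Interface

Orientations are given as a unit quaternion [w, x, y, z].
In Python, from cell import arm gives the robot as it stands.
- The arm moves only by the shell command python3 -m crank 'ROWS'. ROWS is JSON, a list of rows, each a list of 3 entries, a list of its own where there are three numbers: the opening, from 0 (shut) to 1 (fully open), then the shift along the world's x, y, z in mm, then the turn about the world's z in degrees. In form: [[hand, [dx, dy, dz], twist], ...]. A call has 1 to 8 rows; each row is the pose to reach, as a shift and turn from the pose commanded when the call began; what a row does not reach only later rows make up. A row lasts 1/12 s, in which the tool goes at most 41.7 mm and 7.16 degrees, less where a joint would pass 70% of its speed; a pose out of reach is approached as far as the arm can. A call with a gripper value outside its range is refused whole. The fingers move at their own pace and stop on an object; the grip force is fixed at half the most. Time passes only in rows, so rows that repeat a pose let the fingers close. It gives the time, the measured TCP pose, the force, the opening and the grip force at its end, in the units of the state.
- arm.get_obs(): the state, without advancing time (a new reading comes with each control period).
- arm.snapshot(name): name is "scene" or "top" or "wrist"; returns the picture (480x640x3 uint8, red, green, blue); there is no depth.
- arm.get_calibration(name): a dict with "vertical_fov" (degrees; the focal length in pixels is half the picture's height over the tangent of half this angle, whatever the lens; pixels are square), "cx", "cy" (the principal point, pixels), "R" (3x3) and "t" (3): a world point X has camera coordinates R X + t. Camera axes: x right, y down, z forward; pixel columns grow to the right and rows downward; lengths in m; the calibration is good to about 2 mm. A picture is of the moment at which its call begins: read the wrist's pose just before it. get_calibration takes no time and is no camera call; for the wrist camera it gives the pose at the moment of the call.
- arm.hand_in(): hands the job in; it is judged then, once.
The state is a dict: "time": time; "qpos": joint angles; "joint_velocities": joint speeds; "joint_torque": joint torques, N m; "position": TCP position; "ee_rot": TCP orientation; "wrist_force": force on the tool from outside, world axes, zero at the start; "ft_torque": the same for the moment, N m; "finger_gap": opening from 0.0 (shut) to 1.0 (fully open); "gripper_force": force on a finger pad.
Only numpy, scipy, OpenCV 4.12 (cv2) and the standard library are available. Lean on these libraries where they do the work, as an engineer would, in place of code of your own. Each camera call takes 0.05 s, during which the arm holds its last target. There are 200 camera calls.

## Working session

There is one attempt and no reset: what is moved stays moved. The work goes in short steps, Python scripts to look and compute and a shell command to move; the robot and the scene stay as the last step left them, time stands still between calls to the robot, and variables do not carry over. Pictures are saved under pics/ and viewed, at most 10 in all, crops included, and the job is handed in when it is done.

```bash
mkdir -p pics; ls
python3 - <<'E'
from cell import arm
import cv2,numpy as np
o=arm.get_obs();print(o)
for n in("top","scene"):
    c=arm.get_calibration(n);print(n,c)
    cv2.imwrite(f"pics/{n}0.png",arm.snapshot(n)[:,:,::-1])
E
```

```text
pics
{'time': 0.0, 'qpos': array([ 1.28199386e+00,  2.38788607e-01, -1.42648126e-02,  1.31919886e+00,
        7.29834499e-06,  1.57080357e+00]), 'joint_velocities': array([-0.00086736, -0.00133084, -0.00068319, -0.00039154, -0.00273779,
        0.00109132]), 'joint_torque': array([-4.83562253e-04, -5.38776970e+01,  3.46436656e+01,  1.85621803e-02,
       -1.60768054e-04, -3.80248775e-05]), 'position': array([0.14940378, 0.502866  , 0.2386694 ]), 'ee_rot': array([-1.08364067e-04,  1.43903468e-01,  9.89591462e-01, -7.19873270e-04]), 'wrist_force': array([-0.26508527, -0.65431173, -0.45436445]), 'ft_torque': array([ 0.0016128 , -0.01978533, -0.03156434]), 'gripper_force': 0.0, 'finger_gap': 1.0012491766841696}
top {'vertical_fov': 48.29369357012465, 'cx': 318.2105122123268, 'cy': 249.6845032098054, 'R': array([[ 4.86942849e-02, -9.98813727e-01,  7.88783441e-05],
       [-9.74965117e-01, -4.75487685e-02, -2.17214493e-01],
       [ 2.16960568e-01,  1.05002008e-02, -9.76123895e-01]]), 't': array([-0.00482486,  0.57693871,  1.18948348])}
scene {'vertical_fov': 53.596995111863045, 'cx': 312.34949688028496, 'cy': 246.28408329176162, 'R': array([[ 0.82025362,  0.57197582,  0.00525907],
       [ 0.4731974 , -0.6733757 , -0.56802235],
       [-0.32135372,  0.46841097, -0.82299632]]), 't': array([-0.45824734, -0.21412436,  1.30534574])}
```

View pics/top0.png

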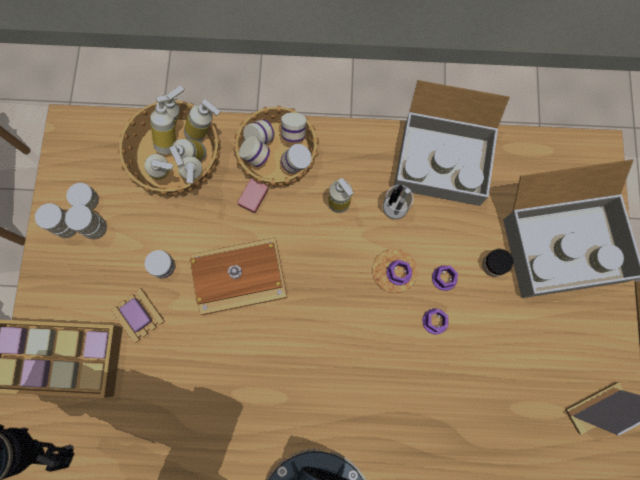

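View pics/scene0.png

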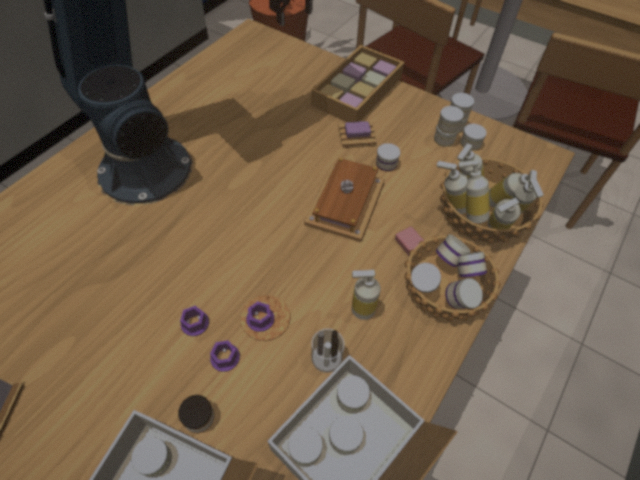

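The top view shows three lilac nuts. The one on the mat, at about (400,272), is farthest left (+y). The press stud is at about (235,271). In the scene view the nut is at (260,317) and the stud at (347,186).

```bash
cat > h.py <<'E'
from cell import arm
import cv2,numpy as np
def ray(c,uv):
    f=240/np.tan(np.radians(c["vertical_fov"])/2);R=np.array(c["R"]);t=np.array(c["t"])
    d=R.T@np.array([(uv[0]-c["cx"])/f,(uv[1]-c["cy"])/f,1]);return -R.T@t,d/np.linalg.norm(d)
def onz(c,uv,z):
    o,d=ray(c,uv);return o+d*(z-o[2])/d[2]
def purple(im):
    h=cv2.cvtColor(im,cv2.COLOR_RGB2HSV)
    return cv2.inRange(h,(122,70,40),(150,255,255))
def blobs(m,a=60):
    cs,_=cv2.findContours(m,cv2.RETR_EXTERNAL,cv2.CHAIN_APPROX_NONE)
    return [c for c in cs if cv2.contourArea(c)>a]
E
python3 - <<'E'
from h import *
for n,st in(("top",(235,271)),("scene",(347,186))):
    im=cv2.imread(f"pics/{n}0.png")[:,:,::-1].copy();c=arm.get_calibration(n)
    for b in blobs(purple(im)):
        (u,v),r=cv2.minEnclosingCircle(b);print(n,(u,v),r,onz(c,(u,v),.02).round(4))
    print("stud",onz(c,st,.08).round(4))
    if n=="top":
        h=cv2.cvtColor(im,cv2.COLOR_RGB2HSV)
        roi=im[225:325,180:295]
        cv2.imwrite("pics/crop.png",cv2.resize(np.hstack([roi,im[225:325,345:460]]),None,fx=3.4,fy=3.4,interpolation=2)[:,:,::-1])
E
```

```text
top (435.15069580078125, 320.8904113769531) 12.758400917053223 [ 0.428  -0.2595  0.02  ]
top (444.8174743652344, 277.0873107910156) 12.850004196166992 [ 0.5337 -0.2825  0.02  ]
top (398.8559265136719, 272.2796630859375) 12.356287956237793 [ 0.5401 -0.1724  0.02  ]
stud [0.5136 0.2109 0.08  ]
scene (223.5, 355.5) 14.916534423828125 [ 0.5382 -0.2911  0.02  ]
scene (193.30894470214844, 320.5995788574219) 14.107114791870117 [ 0.433  -0.2684  0.02  ]
scene (259.1535949707031, 316.0947570800781) 14.258461952209473 [ 0.5424 -0.1786  0.02  ]
stud [0.5218 0.2009 0.08  ]
```

View pics/crop.png

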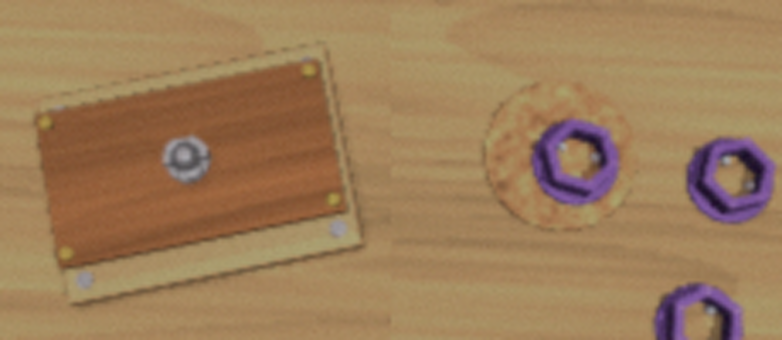

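The crop confirms the stud's steel crown at (235,271) in the top image. It also shows the target nut on the cork mat with its bore open, sitting right of the mat's centre.

```bash
python3 -m crank '[[1,[385,-675,0],0],[1,[385,-675,0],0],[1,[385,-675,0],0],[1,[385,-675,0],0],[1,[385,-675,0],0],[1,[385,-675,0],0],[1,[385,-675,0],0],[1,[385,-675,0],0]]'
```

```text
time: 0.77
position: [0.3149, 0.2118, 0.2392]
ee_rot: [0.0, 0.144, 0.99, -0.0]
wrist_force: [1.2, 0.4, 0.4]
finger_gap: 0.998
gripper_force: 0.0
```

```bash
python3 -m crank '[[1,[220,-386,0],0],[1,[220,-386,0],0],[1,[220,-386,0],0],[1,[220,-386,0],0],[1,[220,-386,0],0],[1,[220,-386,0],0],[1,[220,-386,0],0],[1,[220,-386,0],0]]'; python3 -m crank '[[1,[55,-97,0],0],[1,[55,-97,0],0],[1,[55,-97,0],0],[1,[55,-97,0],0]]'
python3 - <<'E'
from h import *
o=arm.get_obs();c=arm.get_calibration("wrist");im=arm.snapshot("wrist")
print(o["position"],o["qpos"],c)
cv2.imwrite("pics/w1.png",im[:,:,::-1])
E
```

```text
time: 1.43
position: [0.4801, -0.0782, 0.2391]
ee_rot: [-0.0, 0.144, 0.99, 0.0]
wrist_force: [0.4, 1.4, 0.5]
finger_gap: 0.998
gripper_force: 0.0
time: 1.77
position: [0.5367, -0.1774, 0.2378]
ee_rot: [-0.0, 0.146, 0.989, -0.001]
wrist_force: [-1.2, -0.0, -0.3]
finger_gap: 1.001
gripper_force: 0.0
[ 0.53669074 -0.17740442  0.23783651] [-3.18667749e-01  3.08225281e-01  8.05100968e-02  1.34310911e+00
 -1.09321697e-03 -2.61904055e-02] {'vertical_fov': 58.238757325804215, 'cx': 325.55256458545256, 'cy': 238.9784440576795, 'R': array([[ 0.28893972,  0.95734538, -0.00191388],
       [ 0.9114131 , -0.27446383,  0.30658728],
       [ 0.29298463, -0.09032957, -0.95184063]]), 't': array([ 0.01446784, -0.57662085,  0.20514581])}
```

View pics/w1.png

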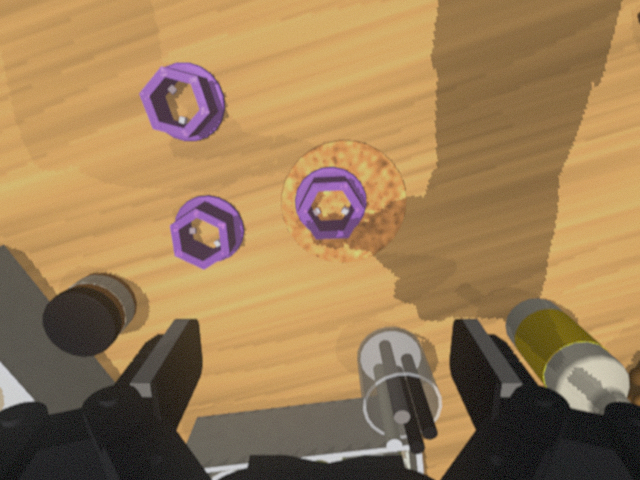

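The wrist view shows the target nut on the mat at (331,205). The two look-alikes are left at (205,232) and (183,101), and the pen cup is at about (398,375). I'll measure the hex top face next.

```bash
cat > nut.py <<'E'
from h import *
def nuthex(im,c,uv0,z,sv=120):
    h=cv2.cvtColor(im,cv2.COLOR_RGB2HSV)
    m=cv2.inRange(h,(122,60,sv),(155,255,255))
    b=min(blobs(m),key=lambda b:np.hypot(*(np.array(cv2.minEnclosingCircle(b)[0])-uv0)))
    P=np.array([onz(c,p[0],z)[:2] for p in b]);H=cv2.convexHull((P*1e4).astype(np.float32)/10)[:,0]
    # support width of hull vs direction
    a=np.radians(np.arange(0,180,1.));s=H@np.array([np.cos(a),np.sin(a)])
    w=s.max(0)-s.min(0)
    return H,w,m
E
python3 - <<'E'
from nut import *
im=cv2.imread("pics/w1.png")[:,:,::-1].copy();c=arm.get_calibration("wrist")
v=cv2.cvtColor(im,cv2.COLOR_RGB2HSV)[160:250,285:375];pm=purple(im)[160:250,285:375]>0
print(np.histogram(v[...,2][pm],bins=range(40,260,20)))
for sv in(120,140,150):
    H,w,m=nuthex(im,c,(331,207),.039,sv)
    (x,y),r=cv2.minEnclosingCircle(H)
    print(sv,x,y,r,H.mean(0)); 
    f=sum(w[i::60] for i in range(0))if 0 else w.reshape(3,60).mean(0);print("min width dir",f.argmin(),f.min(),f.max(),w[f.argmin()::60])
cp=im[160:250,285:375];mm=cv2.cvtColor(m[160:250,285:375],cv2.COLOR_GRAY2RGB)
cv2.imwrite("pics/c2.png",cv2.resize(np.hstack([cp,mm]),None,fx=4,fy=4)[:,:,::-1])
print("cup",onz(c,(399,370),.09),"top-cup",onz(arm.get_calibration("top"),(398,203),.05),"bottle",onz(arm.get_calibration("top"),(340,197),.08))
E
```

```text
(array([  0,   9, 104, 163, 558, 220, 381, 974,  10,   0]), array([ 40,  60,  80, 100, 120, 140, 160, 180, 200, 220, 240]))
120 535.8990478515625 -171.2534942626953 29.860355377197266 [ 529.5843  -167.88913]
min width dir 46 55.961843906360485 57.922345307809884 [55.17297314 55.51665485 57.19590373]
140 533.850341796875 -170.4938507080078 27.774436950683594 [ 527.6494  -168.40042]
min width dir 53 51.71850784259161 53.5383697582524 [55.11331067 55.2798767  44.76233615]
150 533.9382934570312 -170.5333251953125 27.715932846069336 [ 525.3842  -169.75609]
min width dir 50 50.979342458467265 52.5120640392272 [54.96400137 55.12079013 42.85323588]
cup [ 0.66310231 -0.15466166  0.09      ] top-cup [ 0.7041106  -0.16324898  0.05      ] bottle [ 0.70254979 -0.02206414  0.08      ]
```

View pics/c2.png

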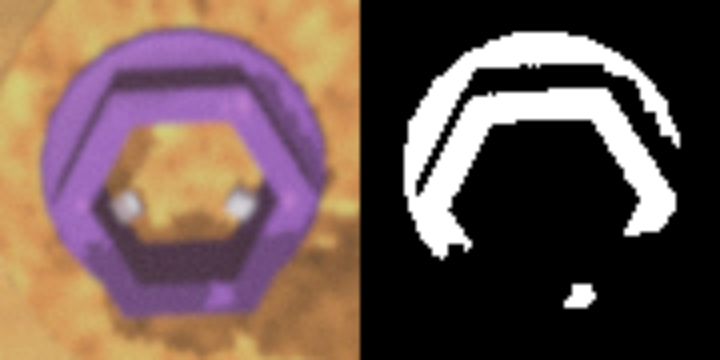

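The crop shows the top-face hex with corners, in crop pixels, at about (113,88), (248,88), (322,195), (252,316), (124,316) and (50,198). A shadow falls across its lower part.

Run:
```python
from nut import *
c=arm.get_calibration("wrist")
k=np.array([(113,88),(248,88),(322,195),(252,316),(124,316),(50,198)])/4+[285,160]
P=np.array([onz(c,p,.039)[:2] for p in k])*1e3
C=P.mean(0);d=P-C;print(C,np.hypot(*d.T),"vertex ang mod60",np.degrees(np.arctan2(d[:,1],d[:,0]))%60)
# flange circle upper arc centre check
f=np.array([(42,160),(183,28),(325,165)])/4+[285,160]
(x,y),r=cv2.minEnclosingCircle(np.array([onz(c,p,.011)[:2]*1e3 for p in f],np.float32));print(x,y,r)
```

```text
[ 540.67059592 -171.5920867 ] [26.79097601 25.85340163 27.26400931 27.52292581 26.83100715 26.81719826] vertex ang mod60 [14.97258153 15.05647141 16.14550602 13.15520021 16.0304277  11.61271708]
539.0833740234375 -171.07986450195312 30.29294204711914
```

```bash
python3 -m crank '[[1,[4,5,-40],7],[1,[4,5,-80],14],[1,[4,5,-120],21],[1,[4,5,-140],28],[1,[4,5,-150],31],[1,[4,5,-150],31],[1,[4,5,-150],31]]'
python3 - <<'E'
from h import *
o=arm.get_obs();c=arm.get_calibration("wrist");im=arm.snapshot("wrist")
q=o["ee_rot"];print(o["position"],np.degrees(2*np.arctan2(q[2],q[1]))-90)
cv2.imwrite("pics/w2.png",im[:,:,::-1])
E
```

```text
time: 2.4
position: [0.5381, -0.167, 0.0892]
ee_rot: [-0.001, -0.125, 0.992, 0.0]
wrist_force: [0.7, 1.1, 0.9]
finger_gap: 0.998
gripper_force: 0.0
[ 0.53810221 -0.16702776  0.08922122] 104.37514431833384
```

View pics/w2.png

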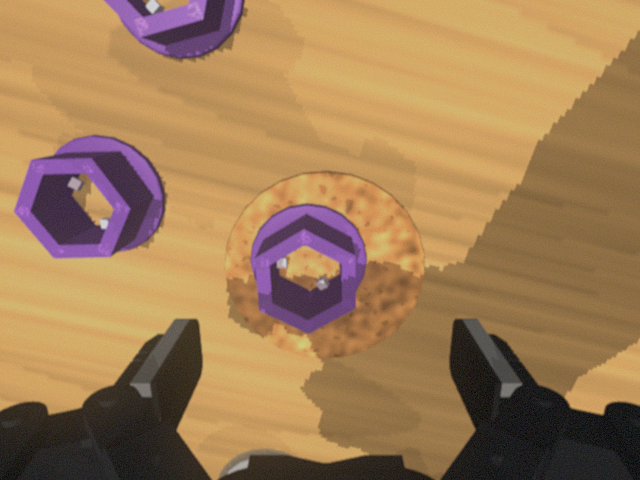

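The nut's flats now face the fingers. Its hex top face centres at about (305,281), with corners at about (303,228), (353,257), (356,307), (308,333), (260,303) and (253,255).

Run:
```python
from nut import *
o=arm.get_obs();c=arm.get_calibration("wrist")
k=np.array([(303,228),(353,257),(356,307),(308,333),(260,303),(253,255)])
P=np.array([onz(c,p,.039)[:2] for p in k])*1e3
C=P.mean(0);d=P-C;print(o["position"],C,np.hypot(*d.T),"vertex ang mod60",np.degrees(np.arctan2(d[:,1],d[:,0]))%60)
```

```text
[ 0.53885225 -0.16737936  0.09010613] [ 542.80650421 -175.11387721] [26.04169538 25.05094476 27.19873188 27.16390585 24.45141054 27.25718245] vertex ang mod60 [16.0734078  13.45114521 15.39913197 15.96974185 11.24520616 15.46616388]
```

```bash
python3 -m crank '[[1,[4,-7,-20],0],[1,[4,-7,-45],0],[1,[4,-7,-60],0],[1,[4,-7,-65],0],[1,[4,-7,-65],0],[1,[4,-7,-65],0]]'; python3 -m crank '[[0.3,[0,0,0],0],[0.3,[0,0,0],0],[0.3,[0,0,0],0],[0.3,[0,0,0],0],[0.3,[0,0,0],0],[0.3,[0,0,0],0],[0.3,[0,0,0],0],[0.3,[0,0,0],0]]'
```

```text
time: 2.95
position: [0.5434, -0.175, 0.0256]
ee_rot: [0.001, -0.125, 0.992, -0.0]
wrist_force: [0.4, 0.1, 0.4]
finger_gap: 1.002
gripper_force: 0.0
time: 3.62
position: [0.5433, -0.1751, 0.0255]
ee_rot: [0.001, -0.126, 0.992, -0.0]
wrist_force: [-2.1, -1.4, 8.5]
finger_gap: 0.526
gripper_force: 61.2
```

```bash
python3 -m crank '[[0.3,[0,0,15],0],[0.3,[0,0,40],0],[0.3,[0,0,80],0],[0.3,[0,0,120],0],[0.3,[0,20,150],0],[0.3,[-4,55,175],0],[0.3,[-7,95,175],0],[0.3,[-10,135,175],0]]'; python3 -m crank '[[0.3,[-3,40,0],0],[0.3,[-6,80,0],0],[0.3,[-9,120,0],0],[0.3,[-12,160,0],0],[0.3,[-15,200,0],0],[0.3,[-16,230,0],0],[0.3,[-16,244,0],0],[0.3,[-16,244,0],0]]'
python3 - <<'E'
from h import *
arm.snapshot("wrist");arm.snapshot("wrist")
o=arm.get_obs();c=arm.get_calibration("wrist");im=arm.snapshot("wrist")
print(o["position"],o["wrist_force"],o["finger_gap"],o["qpos"])
for z in(.056,.086):
  f=240/np.tan(np.radians(c["vertical_fov"])/2);x=c["R"]@np.array([.517,.205,z])+c["t"];print(c["cx"]+f*x[0]/x[2],c["cy"]+f*x[1]/x[2])
cv2.imwrite("pics/w3.png",im[:,:,::-1])
E
```

```text
time: 4.28
position: [0.5334, -0.0391, 0.2016]
ee_rot: [0.002, -0.125, 0.992, -0.0]
wrist_force: [0.9, 0.8, -1.6]
finger_gap: 0.525
gripper_force: 61.7
time: 4.95
position: [0.5165, 0.2068, 0.1992]
ee_rot: [0.0, -0.127, 0.992, 0.0]
wrist_force: [-0.4, -0.7, -1.2]
finger_gap: 0.527
gripper_force: 61.7
[0.51655617 0.20387863 0.1992249 ] [-0.47432623 -0.70366068 -1.65455967] 0.5238698024005634 [ 3.76235154e-01  3.05999427e-01 -2.23043948e-02  1.24294647e+00
 -5.87834120e-04  1.23003193e-01]
325.91014550261224 224.90399396088034
325.8924777955026 238.57024804821492
```

View pics/w3.png

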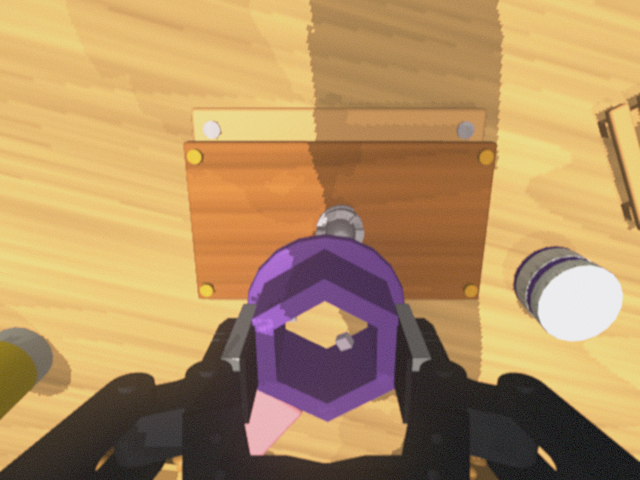

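The stud crown is visible above the held nut, its circle centred at about (340,230). The plate pins are at (195,157), (487,157), (207,290) and (471,290). The held nut's top face spans columns 256–397 and rows 279–420, and it looks level.

Run:
```python
from nut import *
o=arm.get_obs();c=arm.get_calibration("wrist");print(o["position"])
print("crown",onz(c,(340,230),.0737),"pins",onz(c,(340,226.9),.060))
P=np.array([onz(c,p,.060) for p in((195,157),(487,157),(207,290),(471,290))]);print(P.mean(0),np.linalg.norm(P[0]-P[1]),np.linalg.norm(P[0]-P[2]))
for z in(.205,.2127):print("nut",onz(c,(326.5,350),z),np.linalg.norm(onz(c,(256,350),z)-onz(c,(397,350),z)))
im=cv2.imread("pics/w3.png")[:,:,::-1].copy()
t=arm.get_calibration("top");print("top",onz(t,(235,271),.080))
```

```text
[0.51663165 0.20321014 0.19923515]
crown [0.51323196 0.2124757  0.0737    ] pins [0.51501145 0.21338884 0.06      ]
[0.51493498 0.21329867 0.06      ] 0.183472294657789 0.09128373685460736
nut [0.51885134 0.20502271 0.205     ] 0.048162876686819046
nut [0.51414677 0.20380347 0.2127    ] 0.04527730501204348
top [0.51361805 0.21085192 0.08      ]
```

```bash
python3 -m crank '[[0.3,[-2.5,9,-30],0],[0.3,[-2.5,9,-60],0],[0.3,[-2.5,9,-75],0],[0.3,[-2.5,9,-85],0],[0.3,[-2.5,9,-90],0],[0.3,[-2.5,9,-90],0],[0.3,[-2.5,9,-90],0]]'
python3 - <<'E'
from h import *
o=arm.get_obs();c=arm.get_calibration("wrist");im=arm.snapshot("wrist")
print(o["position"],o["wrist_force"],c)
cv2.imwrite("pics/w4.png",im[:,:,::-1])
E
```

```text
time: 5.68
position: [0.5149, 0.2126, 0.1101]
ee_rot: [0.0, -0.125, 0.992, 0.0]
wrist_force: [-0.2, 0.2, -0.9]
finger_gap: 0.525
gripper_force: 61.6
[0.51485818 0.21261362 0.11009205] [-0.18591117  0.22923927 -0.93852878] {'vertical_fov': 58.238757325804215, 'cx': 325.55256458545256, 'cy': 238.9784440576795, 'R': array([[-2.48013214e-01,  9.68756507e-01, -5.25349573e-04],
       [ 9.21855670e-01,  2.36172662e-01,  3.07253312e-01],
       [ 2.97777719e-01,  7.57185849e-02, -9.51627620e-01]]), 't': array([-0.07910079, -0.52499336,  0.08722091])}
```

View pics/w4.png

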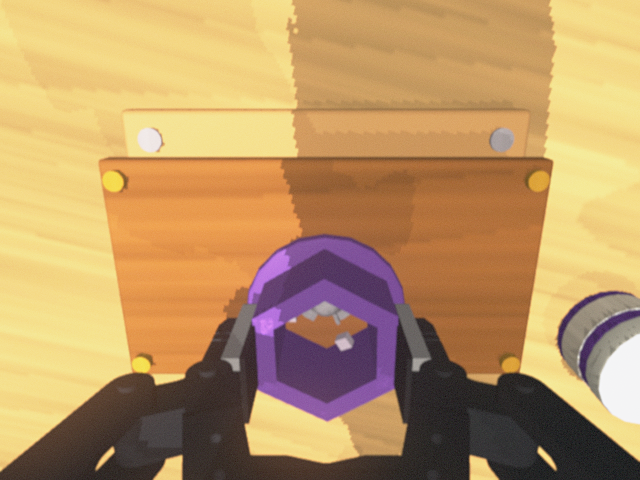

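The nut hovers over the stud, and the stud's nose and crown show through the bore at about (325,308). The pins are now at (113,181), (538,181), (142,365) and (510,365).

Run:
```python
from h import *
c=arm.get_calibration("wrist");o=arm.get_obs();print(o["position"])
P=np.array([onz(c,p,.060) for p in((113,181),(538,181),(142,365),(510,365))]);print(P.mean(0),P.round(4))
print(onz(c,(325.8,279.6),.06), "nut",onz(c,(326.5,350),o["position"][2]+.0135))
```

```text
[0.51504235 0.21288735 0.1104218 ]
[0.51547846 0.21396904 0.06      ] [[0.4936 0.1136 0.06  ]
 [0.4481 0.2912 0.06  ]
 [0.5828 0.1369 0.06  ]
 [0.5373 0.3141 0.06  ]]
[0.51550711 0.21401101 0.06      ] nut [0.5124926  0.21346064 0.1239218 ]
```

```bash
python3 -m crank '[[0.3,[0,0.5,-5],0],[0.3,[0,0.5,-9],0],[0.3,[0,0.5,-12],0],[0.3,[0,0.5,-14],0],[0.3,[0,0.5,-14],0]]';python3 -m crank '[[0.3,[0,0,-1],0],[0.3,[0,0,-2],0],[0.3,[0,0,-3],0],[0.3,[0,0,-3],0]]'
```

```text
time: 6.15
position: [0.5139, 0.2135, 0.0948]
ee_rot: [-0.0, -0.126, 0.992, -0.0]
wrist_force: [-0.1, -0.3, -1.7]
finger_gap: 0.526
gripper_force: 61.6
time: 6.48
position: [0.5146, 0.2137, 0.093]
ee_rot: [0.001, -0.126, 0.992, 0.0]
wrist_force: [-0.8, -1.0, 5.7]
finger_gap: 0.523
gripper_force: 62.6
```

```bash
python3 -m crank '[[0.3,[0,0,0],5],[0.3,[0,0,0],10],[0.3,[0,0,0],15],[0.3,[0,0,0],15]]';python3 -c "
from cell import arm
o=arm.get_obs();print(o['position'],o['ft_torque'],o['wrist_force'])"
```

```text
time: 6.82
position: [0.5143, 0.2136, 0.0924]
ee_rot: [0.0, -0.256, 0.967, -0.0]
wrist_force: [-1.1, -0.4, -1.4]
finger_gap: 0.525
gripper_force: 61.6
[0.51427399 0.21362423 0.09235915] [-0.00032942 -0.04797825  0.02078413] [-1.1045609  -0.40851985 -1.44327986]
```

```bash
python3 -m crank '[[0.3,[0,0,-1],0],[0.3,[0,0,-2],0],[0.3,[0,0,-2],0]]'
```

```text
time: 7.07
position: [0.5144, 0.2137, 0.0905]
ee_rot: [0.0, -0.253, 0.967, 0.0]
wrist_force: [-1.7, -0.8, 2.9]
finger_gap: 0.52
gripper_force: 62.3
```

```bash
python3 -m crank '[[0.3,[0,0,-1],0],[0.3,[0,0,-1],5],[0.3,[0,0,-1],10],[0.3,[0,0,-1],15],[0.3,[0,0,-1],15]]';python3 -c "
from cell import arm
o=arm.get_obs();print(o['position'],o['ft_torque'],o['wrist_force'])"
```

```text
time: 7.48
position: [0.5149, 0.2137, 0.0903]
ee_rot: [0.001, -0.38, 0.925, -0.0]
wrist_force: [-0.3, -1.4, 8.7]
finger_gap: 0.532
gripper_force: 62.9
[0.51488617 0.21372312 0.09025178] [-0.26863738  0.15895656  0.09235645] [-0.30144607 -1.40936877  8.72248641]
```

Pressing lightly at about 10 N. I'll continue anticlockwise.

```bash
python3 -m crank '[[0.3,[0,0,0],5],[0.3,[0,0,0],10],[0.3,[0,0,0],15],[0.3,[0,0,0],15]]';python3 -m crank '[[0.3,[0,0,0],5],[0.3,[0,0,0],10],[0.3,[0,0,0],15],[0.3,[0,0,0],15]]';python3 -c "
from cell import arm
o=arm.get_obs();print(o['position'],o['ft_torque'],o['wrist_force'])"
```

```text
time: 7.82
position: [0.5149, 0.2138, 0.0902]
ee_rot: [0.001, -0.498, 0.867, -0.0]
wrist_force: [-0.6, -0.3, 8.2]
finger_gap: 0.525
gripper_force: 62.8
time: 8.15
position: [0.515, 0.2139, 0.0903]
ee_rot: [0.001, -0.607, 0.795, -0.0]
wrist_force: [-0.6, -0.3, 7.8]
finger_gap: 0.526
gripper_force: 62.8
[0.51502435 0.21391967 0.09027234] [-0.05203616  0.09414968  0.05826225] [-0.5989668  -0.32540097  7.84871325]
```

```bash
python3 -m crank '[[0.3,[0,0,0],5],[0.3,[0,0,0],10],[0.3,[0,0,0],10]]';python3 -m crank '[[0.3,[0,0,0],5],[0.3,[0,0,0],10],[0.3,[0,0,0],10]]';python3 -c "
from cell import arm
o=arm.get_obs();print(o['position'],o['ft_torque'],o['wrist_force'],o['qpos'])"
```

```text
time: 8.4
position: [0.5151, 0.2139, 0.0903]
ee_rot: [0.001, -0.673, 0.739, -0.001]
wrist_force: [0.1, -0.6, 7.5]
finger_gap: 0.523
gripper_force: 62.8
time: 8.65
position: [0.5144, 0.214, 0.0898]
ee_rot: [-0.001, 0.735, -0.678, -0.0]
wrist_force: [-0.3, 0.7, 3.2]
finger_gap: 0.525
gripper_force: 62.3
[0.5143548  0.21395939 0.08976965] [0.06972036 0.07651504 0.03948709] [-0.34774763  0.67846974  3.2132391 ] [ 3.93930638e-01  3.81518596e-01 -2.06496384e-01  9.81785565e-01
  5.07242800e-04 -1.25849876e+00]
```

```bash
python3 -m crank '[[0.3,[0,0,0],4],[0.3,[0,0,-1],8],[0.3,[0,0,-2],8],[0.3,[0,0,-3],8],[0.3,[0,0,-3],8]]';python3 -c "
from cell import arm
o=arm.get_obs();print(o['position'],o['ft_torque'],o['wrist_force'])"
```

```text
time: 9.07
position: [0.5141, 0.2135, 0.0859]
ee_rot: [0.0, 0.779, -0.627, -0.0]
wrist_force: [0.3, -0.2, -0.8]
finger_gap: 0.525
gripper_force: 61.6
[0.51409571 0.2134741  0.08590626] [-0.03558539 -0.14573986  0.0125236 ] [ 0.26826267 -0.21262327 -0.77178132]
```

```bash
python3 -m crank '[[0.3,[0,0,-1],0],[0.3,[0,0,-2],0],[0.3,[0,0,-3],0],[0.3,[0,0,-3],0]]'
```

```text
time: 9.4
position: [0.5142, 0.2136, 0.0832]
ee_rot: [-0.0, 0.779, -0.626, 0.0]
wrist_force: [0.2, -0.8, -0.5]
finger_gap: 0.529
gripper_force: 61.9
```

```bash
python3 -m crank '[[0.3,[0,0,-0.7],0],[0.3,[0,0,-1],0],[0.3,[0,0,-1],0]]'
```

```text
time: 9.65
position: [0.5143, 0.2136, 0.083]
ee_rot: [-0.0, 0.78, -0.626, 0.0]
wrist_force: [-2.6, -1.5, 8.2]
finger_gap: 0.521
gripper_force: 62.8
```

```bash
python3 -m crank '[[0.3,[0,0,0.3],0],[0.3,[0,0,0.1],-5],[0.3,[0,0,-0.2],-10],[0.3,[0,0,-0.5],-15],[0.3,[0,0,-0.5],-15]]';python3 -c "
from cell import arm
o=arm.get_obs();print(o['position'],o['ft_torque'],o['wrist_force'])"
```

```text
time: 10.07
position: [0.5144, 0.2138, 0.0819]
ee_rot: [0.0, -0.69, 0.724, -0.0]
wrist_force: [0.4, -0.5, 1.3]
finger_gap: 0.528
gripper_force: 62.0
[0.51440018 0.21375686 0.08191895] [-0.01563734 -0.07773335  0.00520859] [ 0.40674477 -0.47315337  1.31357262]
```

```bash
python3 -m crank '[[0.3,[0,0,-0.4],-5],[0.3,[0,0,-0.75],-10],[0.3,[0,0,-1.1],-15],[0.3,[0,0,-1.5],-20],[0.3,[0,0,-1.5],-20]]';python3 -m crank '[[0.3,[0,0,-0.4],-5],[0.3,[0,0,-0.75],-10],[0.3,[0,0,-1.1],-15],[0.3,[0,0,-1.5],-20],[0.3,[0,0,-1.5],-20]]';python3 -c "
from cell import arm
o=arm.get_obs();print(o['position'],o['ft_torque'],o['wrist_force'])"
```

```text
time: 10.48
position: [0.5144, 0.2137, 0.0805]
ee_rot: [0.0, -0.555, 0.832, -0.0]
wrist_force: [0.5, -0.8, 2.3]
finger_gap: 0.521
gripper_force: 62.1
time: 10.9
position: [0.5145, 0.2137, 0.079]
ee_rot: [0.0, -0.403, 0.915, -0.0]
wrist_force: [1.0, 0.7, 3.8]
finger_gap: 0.522
gripper_force: 62.3
[0.51448607 0.21374346 0.07903853] [ 0.04489969 -0.14066046 -0.06706425] [0.98879726 0.67401365 3.75441639]
```

```bash
python3 -m crank '[[0.3,[0,0,-0.4],-5],[0.3,[0,0,-0.75],-10],[0.3,[0,0,-1.1],-15],[0.3,[0,0,-1.1],-15]]';python3 -c "
from cell import arm
o=arm.get_obs();print(o['position'],o['ft_torque'],o['wrist_force'])";python3 -m crank '[[0.3,[0,0,-0.4],-5],[0.3,[0,0,-0.7],-10],[0.3,[0,0,-0.7],-10]]';python3 -c "
from cell import arm
o=arm.get_obs();print(o['position'],o['ft_torque'],o['wrist_force'])"
```

```text
time: 11.23
position: [0.5145, 0.2137, 0.078]
ee_rot: [0.0, -0.28, 0.96, 0.0]
wrist_force: [0.9, 0.1, 4.5]
finger_gap: 0.524
gripper_force: 62.4
[0.51451036 0.21373678 0.07798591] [ 0.00425815 -0.0916487   0.00848178] [0.90741466 0.07823776 4.50234441]
time: 11.48
position: [0.5146, 0.2138, 0.0772]
ee_rot: [0.0, -0.196, 0.981, 0.0]
wrist_force: [0.1, 0.5, 4.7]
finger_gap: 0.527
gripper_force: 62.4
[0.51455065 0.21378992 0.07724072] [ 0.18327532 -0.1932008  -0.05256395] [0.11530074 0.54485819 4.69928945]
```

```bash
cat > f.py <<'E'
from cell import arm
o=arm.get_obs();print(o['position'].round(5),o['ft_torque'].round(3),o['wrist_force'].round(2))
E
for i in 1; do python3 -m crank '[[0.3,[0,0,-0.3],-4],[0.3,[0,0,-0.6],-8],[0.3,[0,0,-0.6],-8]]' >/dev/null; python3 f.py; done; python3 -m crank '[[0.3,[0,0,-0.3],-4],[0.3,[0,0,-0.6],-8],[0.3,[0,0,-0.6],-8]]' >/dev/null; python3 f.py
```

```text
[0.51463 0.21384 0.07665] [ 0.261 -0.24   0.044] [0.12 1.24 4.22]
[0.51483 0.21375 0.07653] [ 0.026 -0.052 -0.124] [-0.42  0.38  9.  ]
```

```bash
python3 -m crank '[[0.3,[0,0,0.3],-3],[0.3,[0,0,0.3],-6],[0.3,[0,0,0.3],-6]]' >/dev/null; python3 f.py
```

```text
[0.5147  0.2136  0.07655] [ 0.012 -0.126 -0.079] [0.77 0.91 6.89]
```

```bash
python3 -m crank '[[0.3,[0,0,0],-3],[0.3,[0,0,0],-6],[0.3,[0,0,0],-6]]' >/dev/null; python3 f.py
```

```text
[0.5152  0.21354 0.07655] [-0.173 -0.562 -0.107] [ 2.36 -0.91  5.45]
```

The height has levelled off at the plate and the moment is just starting to rise, so the nut is seated. I'll let go and back off.

```bash
python3 -m crank '[[0.7,[0,0,0],0],[0.8,[0,0,0],0],[1,[0,0,0],0],[1,[0,0,0],0],[1,[0,0,0],0],[1,[0,0,0],0]]'; python3 -m crank '[[1,[0,0,10],0],[1,[0,0,30],0],[1,[0,0,60],0],[1,[0,0,90],0],[1,[-20,0,120],0],[1,[-40,0,130],0],[1,[-40,0,130],0],[1,[-40,0,130],0]]'
python3 - <<'E'
from h import *
c=arm.get_calibration("wrist");im=arm.snapshot("wrist");cv2.imwrite("pics/w5.png",im[:,:,::-1])
E
```

```text
time: 12.98
position: [0.5141, 0.2135, 0.076]
ee_rot: [-0.0, 0.048, 0.999, -0.0]
wrist_force: [1.1, -0.1, -0.2]
finger_gap: 1.0
gripper_force: 0.0
time: 13.65
position: [0.4742, 0.2138, 0.2077]
ee_rot: [0.001, 0.048, 0.999, 0.001]
wrist_force: [0.3, -0.1, -0.4]
finger_gap: 1.003
gripper_force: 0.0
```

View pics/w5.png

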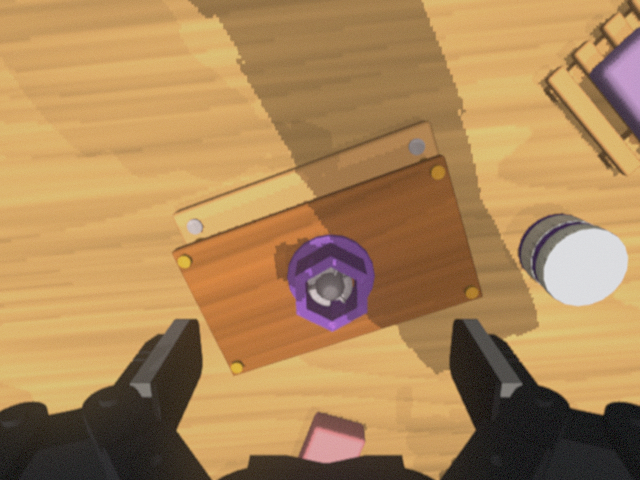

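The nut sits at (331,283) on the plate, centred on the stud, with the flange level and the neighbouring goods in place. The 6.5 mm descent over about 90 degrees before it stopped matches the thread lead.

```bash
python3 -c "
from cell import arm
print(arm.hand_in())"
```

```text
the job is handed in; nothing more can be done
None
```

The lilac flange nut from the mat was backed off until it dropped in, screwed clockwise until its flange reached the press plate, and let go; the job is handed in (about 14 s used, no verdict shown).

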